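# Open the touch-latch cupboard with a fingertip

### The arm

A 6-joint arm with a two-finger parallel gripper is mounted at the origin on a cart in front of the work surface, level with it; the furniture and walls round the work are solid. World frame = base frame: x ahead of the robot, y to its left, z up, the work surface at z = 0. Lengths are in m, angles in rad, forces in N, time in s.
With the tool pointing down it reaches from about 0.275 to 0.825 m from the base axis. Payload 4.9 kg.
Tool frame: the origin (TCP) lies midway between the tips of the shut fingers; the grasp point (between the pads) lies 19 mm behind it (grip_point_offset is the distance from the TCP to the grasp point, in m); z points along the fingers, x is the direction in which the jaws open and shut, and the axes are right-handed (so a half turn about z gives the same grasp; the last joint's range is limited). The gripper opens to 85 mm and grips with 20 to 120 N. Pads are 22 mm wide; open, the fingers measure 114 mm over their backs; the gripper's body (76 mm by 85 mm) begins 54 mm behind the grasp point. The pads swing forward as they close: fully open they stand 13 mm farther back than shut.
Start: joints at [-1.323, 0.326, -0.193, 1.052, 0, 1.437], TCP at [0.205, -0.51, 0.231] pointing down, gripper open.
Joint ranges: [-2.65, 2.65], [-0.97, 1.79], [-1.3, 1.35], [-1.93, 2.1], [-1.47, 1.37], [-3.14, 3.14]. Speed limits (rad/s): [2.57, 2.57, 3.14, 3.14, 3.14, 3.14].

### API

Orientations are given as a rotation vector (axis times angle).
In Python, from cell import * gives the robot as it stands. Calls block until the motion is done:
- movep(position, orientation): joint-space move of the TCP to a pose.
- move_l(position, velocity=0.15, rot=None, until_force=None): straight line of the TCP; rot=None keeps the orientation; velocity is the mean speed in m/s. With until_force (N) it stops when the force on the tool has changed by that much, and returns True; else False.
- set_joints(angles): joint-space move.
- let_go() and grab(newtons=None): open the fingers fully, or close them until they stop; newtons is the grip in N (None keeps the last).
- sleep(seconds).
- ik(position, orientation): joint angles nearest the present ones, or None.
- get_state(): the state.
- grab_frame(name): name is "scene" or "top"; returns a dict with "img" (480x640x3 uint8, red, green, blue), "fx", "fy", "cx", "cy" (pixels), "k1" (the pictures are not rectified: a ray, as slopes to the right and down, at radius r is drawn at 1 + k1 r^2 times it, then the intrinsics apply), "cam_to_world" (4x4, takes a point from camera to world coordinates). Camera axes: x right, y down, z forward; pixel columns grow to the right and rows downward; lengths in m; the calibration is good to about 2 mm. A picture is of the moment at which its call begins. There is no depth.
A pose or a line that the arm cannot do raises MotionError and nothing moves.
- sign_off(): hands the job in, once; it reports no verdict.
Trained networks look in the newest picture that a camera, given by its name, has taken for a name from the list of things; names that differ only in an ending like _2 or _b are one class to them, and where a whole thing is asked for, a point or a joint stands for the part that bears it (a point fixed in the world has none). Each returns a list of dicts, best first, with "score" (0 to 1); they miss things now and then, are a little off and sometimes report something else, mostly with a low value. They report only what shows in the picture. A call takes as long as a camera call.
- spot_in(camera, name): "centre" ([column, row] in pixels, amid what is visible of it).
- silhouettes(camera, name): "mask" (480x640 bool, what is visible of it) and "centre" ([column, row] in pixels, amid what is visible of it).
- tip_of(camera, name): "centre" ([column, row] in pixels: a listed point, or the origin of a listed thing).
The state is a dict: "clock": time; "q": joint angles; "joint_velocities": joint speeds; "tau": joint torques, N m; "position": TCP position; "eef_rot": TCP orientation; "contact_force": force on the tool from outside, world axes, zero at the start; "wrist_torque": the same for the moment, N m; "finger_gap": opening from 0.0 (shut) to 1.0 (fully open).
Only numpy, scipy, OpenCV 4.12 (cv2) and the standard library are available. Lean on these libraries where they do the work, as an engineer would, in place of code of your own. Each camera call takes 0.05 s, during which the arm holds its last target.

### The job

Open the taller of the two handle-less cupboards so that the things inside can be got at: push its door in gently at the steel dot until the catch lets go and draw back so the door springs ajar by itself, then put a finger behind its free edge and swing it open until it stands about square to the cupboard's front or farther, and leave it so. Use only the touch of the fingers, without pinching the door; leave the low cupboard shut and everything else on the worktop where it stands.

Things in the scene. Friction and masses are not known exactly. Their poses are not given: they have to be found in the camera images.
- tall_cupboard: the taller, narrower cupboard: 115 mm deep, 180 mm wide, 200 mm high, fixed. Origin: centre of its underside; -x is its front, +y its left side, z up. Front of the shut door 79.5 mm before the origin, 10 mm gap behind the door. Door: flat panel 176 mm wide, 192 mm high, 12 mm thick, top 3 mm below the cupboard's top
- tall_door (a joint): door of the tall cupboard, rad: 0 shut (held by a touch latch), negative while pushed in (stop at -0.055), positive as it swings open towards the robot, stop at 1.6. Hinged on its left edge (the cupboard's +y side). Springs ajar to about 0.5 within 1 s once unlatched and clear; from there it turns stiffly (under 1 N at the free edge) and stays where it is left
- tall_edge (a point): upper free corner of the tall cupboard's door, on its inner face; moves with the door
- tall_axis (a point): upper end of the tall cupboard's hinge line, which is vertical and lies in the inner face of the door at its left edge, 10 mm before the carcass front; the inner face runs from here to tall_edge
- low_cupboard: the lower, wider cupboard: 115 mm deep, 220 mm wide, 140 mm high, same build and frame, fixed. To be left alone. Door: flat panel 216 mm wide, 132 mm high, 12 mm thick, top 3 mm below the cupboard's top
- low_door (a joint): door of the low cupboard, rad: 0 shut (held by a touch latch), negative while pushed in (stop at -0.055), positive as it swings open towards the robot, stop at 1.6. Hinged on its left edge (the cupboard's +y side). Same latch as the tall one's; to be left shut
- tall_mark (a point): centre of the flat steel dot (22 mm across, 0.8 mm proud) on the front of the tall door, 30 mm from its free edge and 33 mm below its top; moves with it. Pushed in here until it stops (about 8 mm; moving it takes about 5 to 6 N, 10 N means it is on its stop), the door unlatches and follows the finger as that draws back
- salt_shaker: salt shaker, 44 mm wide, 90 mm high, between the cupboards. Loose bystander; origin at the centre of its underside. Leave it alone.
- tomato_tin: tin, 75 mm wide, 58 mm high, at the far left of the worktop. Loose bystander; origin at the centre of its underside. Leave it alone.
- mug: mug, 96 mm high, front right. Loose bystander; origin at the centre of its underside. Leave it alone.
- lemon: lemon, near the middle of the worktop. Loose bystander; origin at the centre of its underside. Leave it alone.
- onion: onion, front left. Loose bystander; origin at the centre of its underside. Leave it alone.
- garlic: garlic bulb, front of the worktop. Loose bystander; origin at the centre of its underside. Leave it alone.
- teaspoon: teaspoon lying at the front of the worktop. Loose bystander; origin at the centre of its underside. Leave it alone.

How it is judged:
On the way, in this order (a step that is already met when the one before it is completed fails the run):
1. the tall cupboard's door is pushed in (joint below -0.025) (value of joint tall_door below -0.025 rad), for 0.02 s.
2. the door has sprung ajar by itself (joint 0.3 to 0.9, nothing of the robot on it) (value of joint tall_door between 0.3 and 0.9 rad and contact force between each of the arm, the fingers and tall_door below 0.1 N), for 0.2 s.
At the end, for the whole second after the job is handed in: the tall cupboard's door stands open by more than 1.3 rad (75 degrees) and at rest; the low cupboard's door is still shut (-0.02 to 0.06 rad); every bystander is within 30 mm of where it stood (value of joint tall_door above 1.3 rad and velocity of joint tall_door between -0.05 and 0.05 rad/s and value of joint low_door between -0.02 and 0.06 rad and distance of each of salt_shaker, tomato_tin, mug, lemon, onion, garlic, teaspoon from where it was at the start of the episode below 0.03 m); the robot touches nothing.
It fails at once if the low cupboard's door is pushed in or opened (value of joint low_door below -0.02 rad or value of joint low_door above 0.06 rad).
It fails at once if the tall cupboard's door is pinched or shoved hard (more than 35 N between the fingers and the door) (contact force between the fingers and tall_door above 35 N).
It fails at once if a bystander is moved by more than 30 mm or lifted (distance of any of salt_shaker, tomato_tin, mug, lemon, onion, garlic, teaspoon from where it was at the start of the episode above 0.03 m).
It also fails if it takes over 61 s, if anything falls off the work surface, if the arm or the gripper's body presses on something with over 40 N, if the wrist force passes 120 N, or if a joint passes its speed limit or range.

## Working session

There is one attempt and no reset: what is moved stays moved. The work goes in short steps, each a Python script; the robot and the scene stay as the last script left them, time stands still between calls to the robot, and variables do not carry over. Pictures are saved under pics/ and viewed, and the job is handed in when it is done.

```bash
mkdir -p pics; ls
cat > h.py <<'E'
from cell import *
import numpy as np, cv2
def shot(cam,fn=None):
    f=grab_frame(cam)
    if fn: cv2.imwrite('pics/'+fn,f['img'][:,:,::-1])
    return f
def ray(f,px):
    K=np.array([[f['fx'],0,f['cx']],[0,f['fy'],f['cy']],[0,0,1]],float)
    u=cv2.undistortPoints(np.array([[px]],float),K,np.array([f['k1'],0,0,0,0.]))[0,0]
    T=np.array(f['cam_to_world']); d=T[:3,:3]@np.array([u[0],u[1],1]); return T[:3,3],d/np.linalg.norm(d)
def atz(f,px,z):
    o,d=ray(f,px); return o+d*(z-o[2])/d[2]
def tri(rs):
    A=np.zeros((3,3));b=np.zeros(3)
    for o,d in rs:
        P=np.eye(3)-np.outer(d,d);A+=P;b+=P@o
    p=np.linalg.solve(A,b); return p,[np.linalg.norm((np.eye(3)-np.outer(d,d))@(p-o)) for o,d in rs]
def proj(f,p):
    T=np.array(f['cam_to_world']);c=T[:3,:3].T@(np.array(p)-T[:3,3]);x,y=c[:2]/c[2];s=1+f['k1']*(x*x+y*y)
    return np.array([f['fx']*x*s+f['cx'],f['fy']*y*s+f['cy']])
E
python3 - <<'E'
from h import *
fs={c:shot(c,c+'1.png') for c in('scene','top')}
s=get_state();print(s['clock'],s['eef_rot'],s['contact_force'])
for c in fs:
    print(c,np.round(fs[c]['cam_to_world'],3).tolist(),fs[c]['fx'],fs[c]['k1'])
for n in['tall_edge','tall_axis','tall_mark','tall_cupboard','low_cupboard','salt_shaker','tomato_tin','mug','lemon','onion','garlic','teaspoon']:
    r=[]
    for c in fs:
        t=tip_of(c,n)[:2]
        print(n,c,[(np.round(x['centre'],1).tolist(),round(x['score'],2)) for x in t])
        if t:
            r.append(ray(fs[c],t[0]['centre']))
            if not n.startswith('tall_') or n=='tall_cupboard': print('   z0',np.round(atz(fs[c],t[0]['centre'],0),4))
    if len(r)==2: p,e=tri(r);print('   tri',np.round(p,4),np.round(e,4))
E
```

```text
pics
0.1 [-2.60170361e+00  1.75904557e+00  1.83766906e-03] [-0.58472193  0.59574136  0.23533669]
scene [[0.434, -0.658, 0.615, -0.237], [-0.901, -0.32, 0.293, -0.32], [0.004, -0.681, -0.732, 1.001], [0.0, 0.0, 0.0, 1.0]] 524.2617416853404 -0.1152757121890009
top [[-0.191, -0.922, 0.338, 0.152], [-0.981, 0.183, -0.056, 0.065], [-0.01, -0.342, -0.94, 1.112], [0.0, 0.0, 0.0, 1.0]] 446.6447883633732 -0.0067777390710272185
tall_edge scene [([304.5, 177.1], 0.86)]
tall_edge top [([272.9, 200.7], 0.93), ([303.5, 201.5], 0.38)]
   tri [0.5821 0.09   0.205 ] [0.0039 0.0039]
tall_axis scene [([420.3, 252.6], 0.45)]
tall_axis top [([192.9, 206.3], 0.85)]
   tri [ 0.4169 -0.0153  0.4036] [0.2379 0.2379]
tall_mark scene [([297.5, 183.9], 0.79)]
tall_mark top [([258.8, 213.6], 0.86)]
   tri [0.5827 0.1203 0.1665] [0.0068 0.0068]
tall_cupboard scene [([295.9, 204.4], 0.72)]
   z0 [0.6763 0.1689 0.    ]
tall_cupboard top [([245.8, 210.3], 0.63), ([273.8, 200.3], 0.35)]
   z0 [0.6693 0.1692 0.    ]
   tri [0.6677 0.1668 0.0072] [0.0024 0.0024]
low_cupboard scene [([418.4, 254.2], 0.55)]
   z0 [ 0.651
[... 580 characters left out ...]

   z0 [ 0.4345 -0.3962  0.    ]
mug top [([159.5, 275.1], 0.19)]
   z0 [0.532  0.4139 0.    ]
   tri [-0.1033 -0.1553  1.1953] [0.2706 0.2706]
lemon scene [([321.0, 287.7], 0.72)]
   z0 [ 0.4491 -0.0139  0.    ]
lemon top [([325.0, 269.0], 0.89)]
   z0 [ 0.465  -0.0092 -0.    ]
   tri [ 0.4697 -0.0083 -0.0259] [0.0035 0.0035]
onion scene [([158.2, 257.7], 0.94), ([295.7, 186.0], 0.55)]
   z0 [0.3536 0.3937 0.    ]
onion top [([172.1, 342.5], 0.82)]
   z0 [0.3541 0.396  0.    ]
   tri [ 0.3552  0.3966 -0.0034] [0.0006 0.0006]
garlic scene [([418.6, 352.8], 0.85)]
   z0 [ 0.3815 -0.2798  0.    ]
garlic top []
teaspoon scene []
teaspoon top [([277.6, 318.3], 0.64)]
   z0 [0.3629 0.132  0.    ]
```

View pics/scene1.png

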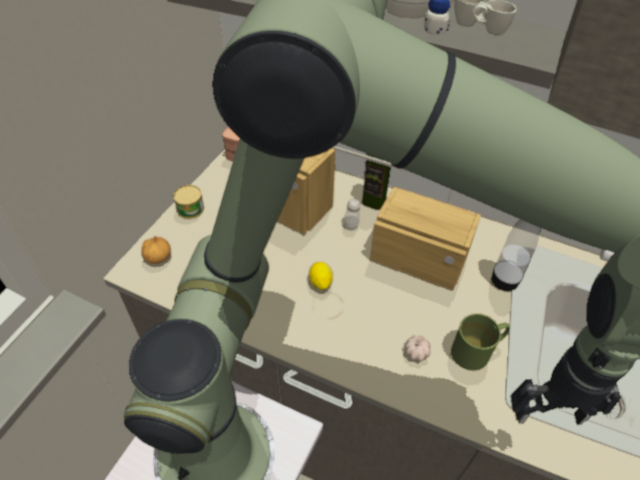

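View pics/top1.png

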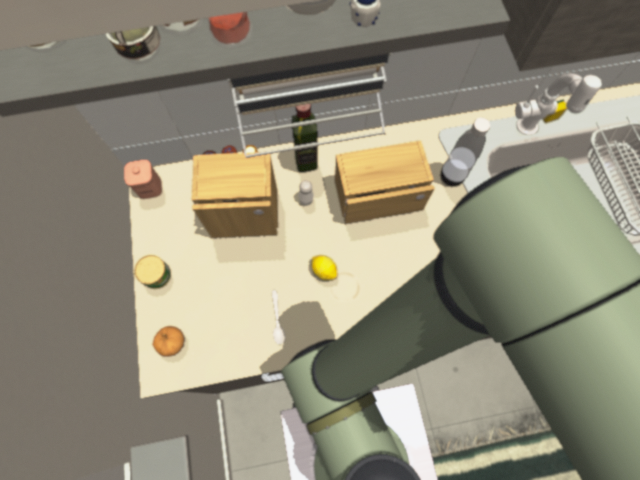

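The scene camera shows the tall cupboard half hidden by the arm, with its right side at about (315,190). The top camera shows all of it: top (195–272, 152–200), front below, dot near (258,212). I'll zoom in.

Run:
```python
import cv2
a=cv2.imread('pics/top1.png')[140:250,180:290]
cv2.imwrite('pics/z1.png',cv2.resize(a,None,fx=5.4,fy=5.4,interpolation=cv2.INTER_CUBIC))
```

```text
(no output)
```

View pics/z1.png

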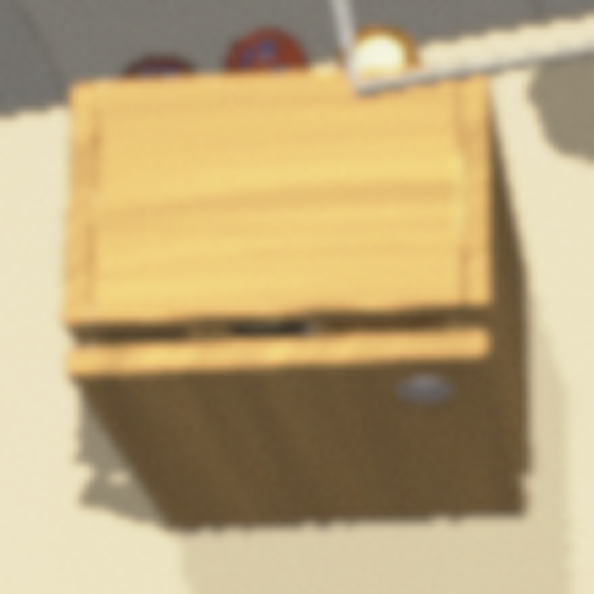

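The zoom shows the carcass top corners, the door's top edge and the dot (crop 426,389). I'll fit the pose from these.

```bash
cat > fit.py <<'E'
from h import *
from scipy.optimize import least_squares
f=grab_frame('top'); np.set_printoptions(suppress=True,precision=4)
px=np.array([(72,85),(488,78),(489,302),(66,326),(70,377),(487,356),(426,389),(182,530),(525,513)],float)
px=(px+.5)/5.4-.5+np.array([180,140])
L=np.array([(.0575,.09,.2),(.0575,-.09,.2),(-.0575,-.09,.2),(-.0575,.09,.2),(-.0795,.088,.197),(-.0795,-.088,.197),(-.0803,-.058,.164),(-.0795,.088,.005),(-.0795,-.088,.005)])
def W(p,L=L):
    c,s=np.cos(p[2]),np.sin(p[2]);return np.c_[p[0]+c*L[:,0]-s*L[:,1],p[1]+s*L[:,0]+c*L[:,1],L[:,2]]
r=least_squares(lambda p:(np.array([proj(f,q) for q in W(p)])-px).ravel(),[.66,.167,0],loss='soft_l1')
print(r.x);print((np.array([proj(f,q) for q in W(r.x)])-px))
print(W(r.x))
for k in range(4):
  pass
E
python3 fit.py
python3 - <<'E'
from h import *
from scipy.spatial.transform import Rotation as R
print(np.round(R.from_rotvec(get_state()['eef_rot']).as_matrix(),3))
# probing horizontal & tilted orientations near the dot
for p in ([.55,.12,.164],[.5,.12,.164],[.55,.08,.12]):
  for tilt in (0,20,40,60,90):
    for yaw in(-.5,0,.5):
      for roll in (0,90,180,270):
        d=np.radians(tilt);z=np.array([np.cos(d)*np.cos(yaw),np.cos(d)*np.sin(yaw),-np.sin(d)])
        y=np.array([-np.sin(yaw),np.cos(yaw),0]);x=np.cross(y,z)
        M=R.from_matrix(np.c_[x,y,z])*R.from_rotvec([0,0,np.radians(roll)])
        q=ik(p,M.as_rotvec())
        if q is not None: print(p,tilt,yaw,roll,np.round(q,2))
print(get_state()['clock'])
E
```

```text
[ 0.6703  0.1711 -0.1412]
[[ 0.2511 -0.1286]
 [-0.0049 -2.7156]
 [ 0.6213  0.1928]
 [-0.8434 -0.1702]
 [-0.7669 -0.1857]
 [ 0.4045 -0.3157]
 [ 0.2628  0.4367]
 [-1.8596  0.7974]
 [ 1.0575  0.515 ]]
[[0.7399 0.2521 0.2   ]
 [0.7146 0.0739 0.2   ]
 [0.6007 0.0901 0.2   ]
 [0.6261 0.2683 0.2   ]
 [0.604  0.2694 0.197 ]
 [0.5792 0.0951 0.197 ]
 [0.5827 0.125  0.164 ]
 [0.604  0.2694 0.005 ]
 [0.5792 0.0951 0.005 ]]
[[ 0.373 -0.928 -0.   ]
 [-0.928 -0.373  0.   ]
 [-0.     0.    -1.   ]]
[0.55, 0.12, 0.164] 20 -0.5 0 [ 0.52  0.56 -1.14 -1.09 -0.93 -1.06]
[0.55, 0.12, 0.164] 20 -0.5 90 [ 0.52  0.56 -1.14 -1.09 -0.93  0.51]
[0.55, 0.12, 0.164] 20 -0.5 180 [ 0.52  0.56 -1.14 -1.09 -0.93  2.08]
[0.55, 0.12, 0.164] 20 -0.5 270 [ 0.52  0.56 -1.14 -1.09 -0.93 -2.63]
[0.55, 0.12, 0.164] 40 -0.5 0 [ 0.41  0.26 -0.94 -0.26 -0.65 -0.88]
[0.55, 0.12, 0.164] 40 -0.5 90 [ 0.41  0.26 -0.94 -0.26 -0.65  0.69]
[0.55, 0.12, 0.164] 40 -0.5 180 [ 0.41  0.26 -0.94 -0.26 -0.65  2.26]
[0.55, 0.12, 0.164] 40 -0.5 270 [ 0.41  0.26 -0.94 -0.26 -0.65 -2.45]
[0.55, 0.12, 0.164] 40 0 0 [ 0.14  0.17 -1.18 -0.65 -0.11 
[... 6778 characters left out ...]
44 -0.34  0.8   0.    0.51]
[0.55, 0.08, 0.12] 90 -0.5 180 [ 0.01  0.44 -0.34  0.8   0.    2.08]
[0.55, 0.08, 0.12] 90 -0.5 270 [ 0.01  0.44 -0.34  0.8  -0.   -2.63]
[0.55, 0.08, 0.12] 90 0 0 [ 0.01  0.44 -0.34  0.8   0.   -1.56]
[0.55, 0.08, 0.12] 90 0 90 [ 0.01  0.44 -0.34  0.8   0.    0.01]
[0.55, 0.08, 0.12] 90 0 180 [ 0.01  0.44 -0.34  0.8   0.    1.58]
[0.55, 0.08, 0.12] 90 0 270 [ 0.01  0.44 -0.34  0.8   0.   -3.13]
[0.55, 0.08, 0.12] 90 0.5 0 [ 0.01  0.44 -0.34  0.8   0.   -2.06]
[0.55, 0.08, 0.12] 90 0.5 90 [ 0.01  0.44 -0.34  0.8   0.   -0.49]
[0.55, 0.08, 0.12] 90 0.5 180 [ 0.01  0.44 -0.34  0.8   0.    1.08]
[0.55, 0.08, 0.12] 90 0.5 270 [ 0.01  0.44 -0.34  0.8   0.    2.65]
1.35
```

```bash
cat >> h.py <<'E'
from scipy.spatial.transform import Rotation as R
P=[.6703,.1711,-.1412]
def L2W(l):
    c,s=np.cos(P[2]),np.sin(P[2]);return np.array([P[0]+c*l[0]-s*l[1],P[1]+s*l[0]+c*l[1],l[2]])
def ori(tilt,yaw,roll):
    d=np.radians(tilt);z=np.array([np.cos(d)*np.cos(yaw),np.cos(d)*np.sin(yaw),-np.sin(d)])
    y=np.array([-np.sin(yaw),np.cos(yaw),0]);x=np.cross(y,z)
    return (R.from_matrix(np.c_[x,y,z])*R.from_rotvec([0,0,np.radians(roll)])).as_rotvec()
def sweep(th,rho=.14,d=.018,z=.15):
    u=np.array([-np.sin(th),-np.cos(th)]);n=np.array([np.cos(th),-np.sin(th)])
    q=np.array([-.0675,.088])+rho*u+d*n; return L2W([q[0],q[1],z])
E
python3 - <<'E'
from h import *
o=ori(45,P[2],90)
for lx in (-.07,-.0803,-.13,-.18,-.23,-.26): 
    q=ik(L2W([lx,-.058,.158]),o); print(lx,None if q is None else np.round(q,2))
o2=ori(90,P[2],90)
for p in [L2W([-.10,-.15,.15]),sweep(.5,d=.04),sweep(1.),sweep(1.5)]:
    q=ik(p,o2); print(p,None if q is None else np.round(q,2))
E
```

```text
-0.07 [ 0.2   0.22 -0.98 -0.38 -0.24  0.25]
-0.0803 [ 0.21  0.21 -1.   -0.39 -0.25  0.26]
-0.13 [ 0.26  0.14 -1.09 -0.4  -0.28  0.29]
-0.18 [ 0.33  0.08 -1.17 -0.4  -0.32  0.34]
-0.23 [ 0.41  0.01 -1.24 -0.38 -0.38  0.41]
-0.26 [ 0.47 -0.04 -1.27 -0.35 -0.42  0.46]
[0.55018553 0.03666595 0.15      ] [-0.07  0.4  -0.31  0.86  0.    0.07]
[0.56416921 0.13160427 0.15      ] [ 0.1   0.44 -0.23  0.89  0.    0.24]
[0.49607444 0.19304862 0.15      ] [ 0.23  0.36 -0.36  0.85  0.    0.37]
[0.47493673 0.25961654 0.15      ] [ 0.36  0.38 -0.34  0.85  0.    0.51]
```

All reachable. Next is the push.

Run:
```python
from h import *
o=ori(45,P[2],90)
grab()
movep([.38,-.22,.30],ori(90,P[2],90))
movep(L2W([-.15,-.058,.158]),o)
f0=np.array(get_state()['contact_force']);print(get_state()['clock'],f0)
hit=move_l(L2W([-.10,-.058,.158]),.1,until_force=3)
print(hit,get_state()['position'])
shot('scene','s2.png');shot('top','t2.png')
print(get_state()['clock'])
```

```text
5.35 [-0.18515788  0.31867968  0.0220411 ]
False [0.56268931 0.12730178 0.15739344]
6.1
```

Run:
```python
import cv2,numpy as np
a=cv2.imread('pics/top1.png');
a=cv2.imread('pics/t2.png')[140:280,160:320]; b=cv2.imread('pics/s2.png')[110:250,220:380]
cv2.imwrite('pics/z2.png',cv2.resize(np.hstack([a,b]),None,fx=2.5,fy=2.5,interpolation=cv2.INTER_CUBIC))
```

```text
(no output)
```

View pics/z2.png

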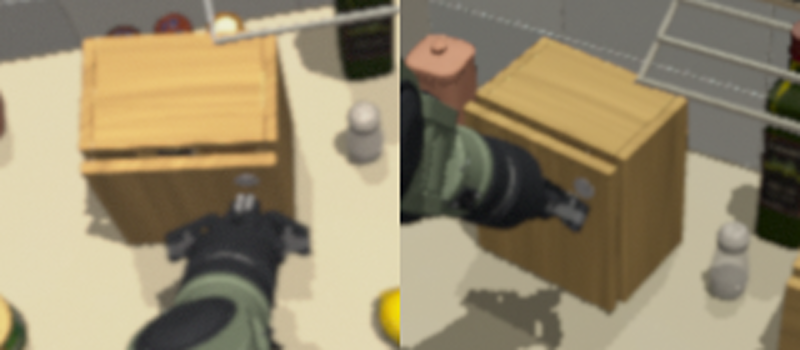

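Left half (top view): the finger tips at (243,203) are straight in front of the dot at (246,181). Right half (scene view): tips at (570,212), dot at (583,187). The alignment is good, so I'll push.

Run:
```python
from h import *
f0=np.array(get_state()['contact_force'])
c=move_l(L2W([-.06,-.058,.160]),.03,until_force=3)
p0=np.array(get_state()['position']);print(c,p0)
hit=move_l(L2W([-.05,-.058,.160]),.02,until_force=8.5)
s=get_state();f=np.array(s['contact_force'])-f0
print(hit,np.round(f,2),'depth',np.linalg.norm(s['position']-p0),s['clock'])
```

```text
True [0.57978821 0.12517843 0.15833045]
True [ 0.24  0.9  -0.01] depth 0.006444944977733346 7.55
```

Run:
```python
from h import *
for i in range(3):
    s=get_state();print(np.round(s['contact_force'],2),np.round(s['position'],4),s['clock']);sleep(.05)
shot('top','t3.png')
a=cv2.imread('pics/t3.png')[140:280,160:320]
cv2.imwrite('pics/z3.png',cv2.resize(a,None,fx=4,fy=4,interpolation=cv2.INTER_CUBIC))
```

```text
[0.32 0.19 0.23] [0.5858 0.1237 0.1565] 7.55
[-0.87  0.47  1.  ] [0.5858 0.1237 0.1565] 7.6
[-0.5   0.09  0.79] [0.5858 0.1237 0.1565] 7.65
```

View pics/z3.png

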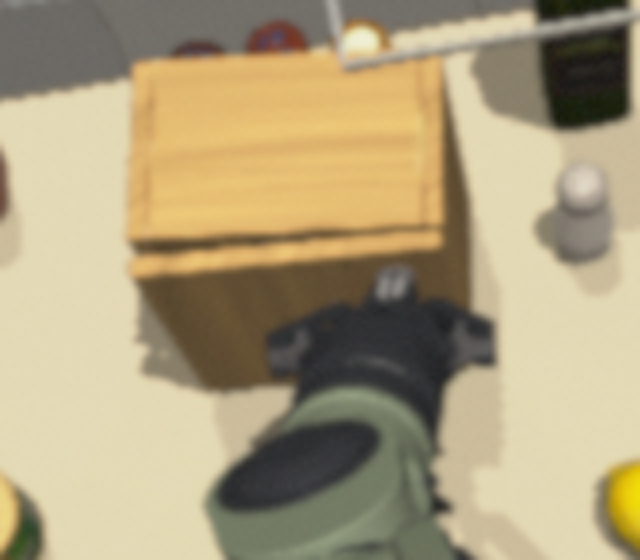

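The gap at the free edge (440,235) has closed, so the door is pushed in. The force reading dropped back to about 1 N after the stop. I'll draw back now.

Run:
```python
from h import *
p=np.array(get_state()['position']);b=L2W([-.1,0,0])-L2W([0,0,0])
move_l(p+b*1.6,.15)
sleep(.8)
shot('top','t4.png');f=shot('scene','s4.png')
print(get_state()['clock'],get_state()['contact_force'])
a=cv2.imread('pics/t4.png')[140:290,150:310]; b=cv2.imread('pics/s4.png')[110:260,220:380]
cv2.imwrite('pics/z4.png',cv2.resize(np.hstack([a,b]),None,fx=2.5,fy=2.5,interpolation=cv2.INTER_CUBIC))
```

```text
9.8667 [-0.01133693 -0.12962367  0.50356917]
```

View pics/z4.png

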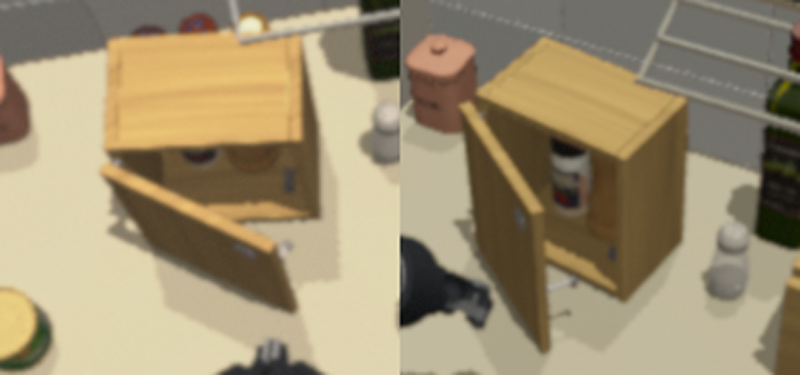

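The door stands ajar with the fingers clear of it. The top view has the hinge end at (107,168) and the free top corner at about (275,247), with a small latch pin behind it. I'll measure the angle and then sweep.

Run:
```python
from h import *
f=grab_frame('top');fs=grab_frame('scene')
for n in('tall_edge','tall_axis'):
    for c,F in(('top',f),('scene',fs)):
        t=tip_of(c,n)
        if t: print(n,c,t[0]['score'],np.round(t[0]['centre'],1),np.round(atz(F,t[0]['centre'],.197),4))
h=L2W([-.0675,.088,.197])
print('hinge',h)
for th in(.4,.45,.5,.55,.6): print(th,sweep(th,.176,0,.197),proj(f,sweep(th,.176,0,.197)))
```

```text
tall_edge top 0.73 [260.7 237.3] [0.5074 0.1276 0.197 ]
tall_edge scene 0.76 [278.2 193.4] [0.5109 0.1248 0.197 ]
tall_axis top 0.77 [190.8 203. ] [0.6197 0.2701 0.197 ]
tall_axis scene 0.71 [250.4 151.2] [0.6152 0.2589 0.197 ]
hinge [0.61585612 0.26772357 0.197     ]
0.4 [0.52518711 0.11687554 0.197     ] [264.2845749  228.96851924]
0.45 [0.51776116 0.12159562 0.197     ] [262.67598647 232.45182023]
0.5 [0.5105804  0.12668095 0.197     ] [260.87672141 235.8823915 ]
0.55 [0.50366277 0.13211881 0.197     ] [258.89008317 239.25047371]
0.6 [0.49702557 0.13789561 0.197     ] [256.71999016 242.54633779]
```

Run:
```python
from h import *
o2=ori(90,P[2],90)
p=np.array(get_state()['position']); print(p)
move_l(p+L2W([-.02,-.05,.06])-L2W([0,0,0]),.15)
movep(L2W([-.13,-.16,.22]),o2)
e=sweep(.5,d=.045)
s=e+(L2W([0,-.11,0])-L2W([0,0,0]))
move_l(s,.15)
print(s,e)
print(move_l(e,.08,until_force=4),get_state()['clock'])
shot('top','t5.png');shot('scene','s5.png')
a=cv2.imread('pics/t5.png')[140:290,150:310]; b=cv2.imread('pics/s5.png')[110:260,220:380]
cv2.imwrite('pics/z5.png',cv2.resize(np.hstack([a,b]),None,fx=2.5,fy=2.5,interpolation=cv2.INTER_CUBIC))
```

```text
[0.42728616 0.14620982 0.15643171]
[0.55269566 0.01970822 0.15      ] [0.5681761  0.12861348 0.15      ]
False 14.0583
```

View pics/z5.png

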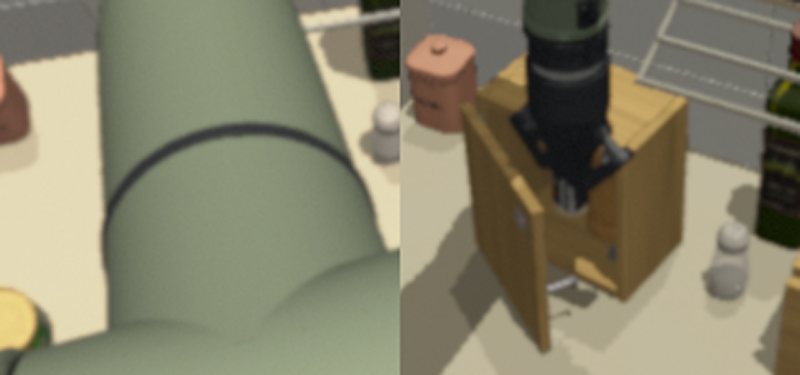

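In the right half (scene view) the closed fingers at (572,195) are behind the door, with the knuckles spread sideways at (530,150) and (615,155). I'll rotate the tool with the door so the knuckles stay parallel to it.

Run:
```python
from h import *
ths=[.5,.65,.8,.95,1.1,1.25,1.4,1.5]
qs=[ik(sweep(t),ori(90,P[2]-t,90)) for t in ths]; print(np.round([qs[0],qs[-1]],2))
f0=np.array(get_state()['contact_force'])
move_l(sweep(.5,d=.03),.08,rot=ori(90,P[2]-.5,90))
for t in ths:
    r=move_l(sweep(t),.08,rot=ori(90,P[2]-t,90),until_force=15)
    s=get_state();print(t,r,np.round(np.array(s['contact_force'])-f0,1),round(s['clock'],2))
    if r: break
shot('top','t6.png');shot('scene','s6.png')
a=cv2.imread('pics/t6.png')[140:290,150:310]; b=cv2.imread('pics/s6.png')[110:260,190:350]
cv2.imwrite('pics/z6.png',cv2.resize(np.hstack([a,b]),None,fx=2.5,fy=2.5,interpolation=cv2.INTER_CUBIC))
```

```text
[[ 0.13  0.42 -0.27  0.88  0.    0.77]
 [ 0.36  0.38 -0.34  0.85  0.    2.01]]
0.5 False [0.1 0.6 0.3] 15.11
0.65 False [0.4 0.9 0.8] 15.53
0.8 False [-0.7  0.6 -0.3] 15.94
0.95 False [-0.5  0.4  0.1] 16.36
1.1 False [-0.9 -0.1  1.1] 16.77
1.25 False [-0.  0. -0.] 17.19
1.4 False [-0.2  0.3  0.1] 17.61
1.5 False [-0.8 -0.7  0.5] 17.93
```

View pics/z6.png

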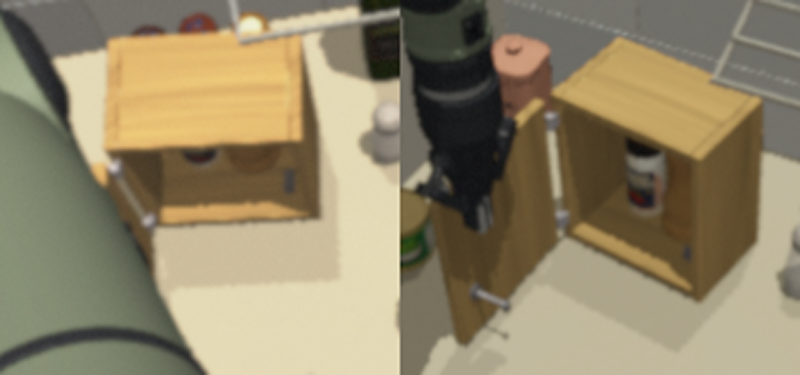

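The door is at about a right angle, with the finger at (485,215) beside its inner face in the right half (scene view). I'll withdraw away from the door, lift, and check.

Run:
```python
from h import *
t=1.5;p=np.array(get_state()['position'])
move_l(sweep(t,d=.065),.1)
q=sweep(t,d=.065,z=.30);move_l(q,.15)
movep([.35,-.25,.32],ori(90,P[2]-t,90))
sleep(.3)
f=shot('top','t7.png');fs=shot('scene','s7.png')
for n in('tall_edge','tall_axis'):
    for c,F in(('top',f),('scene',fs)):
        t=tip_of(c,n)
        if t: print(n,c,t[0]['score'],np.round(t[0]['centre'],1),np.round(atz(F,t[0]['centre'],.197),4))
for th in(1.2,1.3,1.4,1.5,1.6): w=sweep(th,.176,0,.197);print(th,w,proj(f,w),proj(fs,w))
for n in['salt_shaker','tomato_tin','lemon','onion','mug','garlic','teaspoon']:
    for c,F in(('top',f),('scene',fs)):
        t=tip_of(c,n)
        if t: print(n,c,np.round(atz(F,t[0]['centre'],0),3))
print(get_state()['clock'])
```

```text
tall_edge top 0.75 [277.5 315.2] [0.3318 0.1192 0.197 ]
tall_edge scene 0.91 [204.4 192.5] [0.4406 0.277  0.197 ]
tall_axis top 0.88 [192.3 203.4] [0.6181 0.2669 0.197 ]
tall_axis scene 0.64 [246.1 151.1] [0.6109 0.2687 0.197 ]
1.2 [0.44447465 0.2276687  0.197     ] [218.62402936 273.13251407] [223.68928404 197.95752746]
1.3 [0.44133203 0.24497841 0.197     ] [210.70200548 276.06194932] [216.43133142 196.52091345]
1.4 [0.4399332  0.26251538 0.197     ] [202.55366425 278.24041451] [209.57038078 194.58932582]
1.5 [0.44029213 0.28010438 0.197     ] [194.27473236 279.6387376 ] [203.18898349 192.19371216]
1.6 [0.44240524 0.29756968 0.197     ] [185.96336065 280.23831108] [197.35990417 189.37138251]
salt_shaker top [0.672 0.002 0.   ]
salt_shaker scene [ 0.665 -0.001  0.   ]
tomato_tin top [0.527 0.424 0.   ]
tomato_tin scene [0.532 0.415 0.   ]
lemon top [ 0.463 -0.017  0.   ]
lemon scene [ 0.449 -0.015  0.   ]
onion top [0.354 0.391 0.   ]
mug top [ 0.439 -0.395  0.   ]
mug scene [ 0.437 -0.394  0.   ]
garlic top [ 0.387 -0.274  0.   ]
garlic scene [ 0.372 -0.274  0.   ]
teaspoon top [0.363 0.131 0.   ]
teaspoon scene [0.361 0.136 0.   ]
22.85
```

View pics/t7.png

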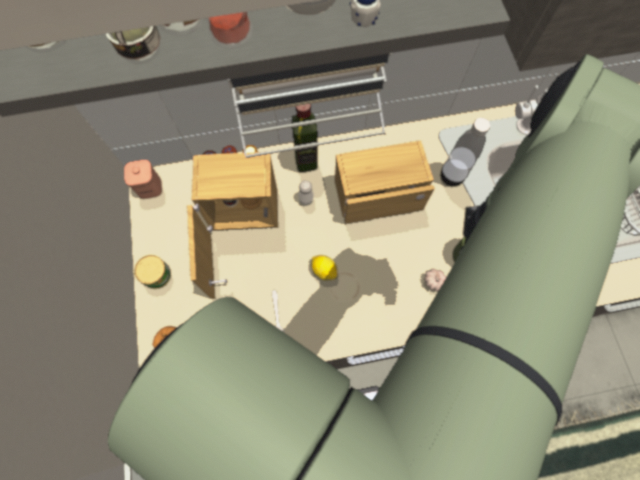

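View pics/s7.png

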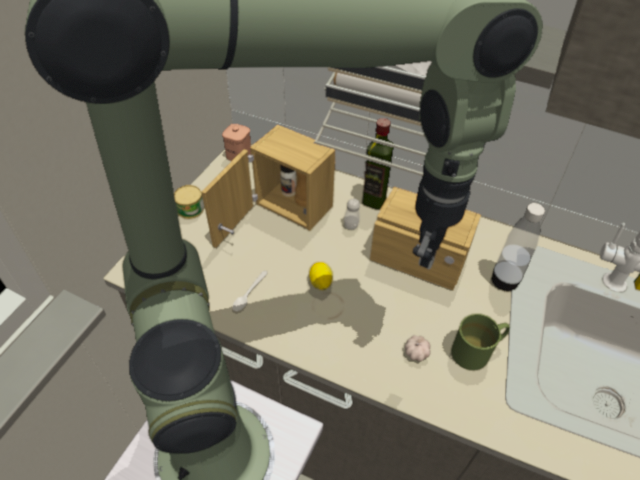

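The door's upper free corner shows near (204,192) in the scene view and (195,280) in the top view. Both match about 1.48–1.5 rad. The low cupboard looks shut and the bystanders haven't moved, so I'll hand in.

```bash
python3 -c "
from cell import *
sign_off();print(get_state()['clock'])"
```

```text
the job is handed in; nothing more can be done
the job is handed in; nothing more can be done
```

The tall cupboard's door is open at about 1.48 rad (85°), past the 1.3 rad required, and the job was handed in at about 23 s of the 61 s allowed. I pushed at the steel dot with shut fingers until the catch let go. After I drew back, the door sprang ajar to about 0.5 rad by itself. I then swung it open with the fingers behind its free edge and pulled the arm clear.

**Last checks:**
- **Door angle:** the scene camera's reading of the door's free corner gives 1.48 rad, and where I read that corner in the top picture (about 1.5) agrees. The network's own report of that corner in the top picture was wrong, at a spot away from the door, so I did not use it.
- **Low cupboard:** it looks shut in both pictures, and I never went near its door.
- **Bystanders:** the shaker, tin, mug, lemon, onion, garlic and teaspoon were all found within about 10 mm of where they were first seen, which is within the measuring error.
- **Forces:** the force on the tool read only about 1 N just after the push stopped on its 8.5 N limit, which I did not expect. The picture then showed the door pushed in, and it did unlatch. Readings between steps of the swing stayed below about 2 N.

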